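# Raise the roller support one rung on its gravity lock

### The job

The roller-topped board support is on its lowest rung and sits too low for the next board. Lift it by its roller until its gravity lock has passed the middle rung, lower it gently until the lock is seated on that middle rung, and let go. Leave the flat-topped support alone.

Things in the scene. Friction and masses are not known exactly. Their poses are not given: they have to be found in the camera images.
- roller_grip (a point): Centre of the grey roller atop one support: 36 mm diameter, 102 mm long, does not spin, thin cheeks at its ends; 222 mm above the bench at the start and rising with the sliding section. z up, y along the roller, x across: pinch it from above at mid-length, closing along x. A 22 mm wide crossbar lies 29 mm below this point, the fixed frame's top (52 x 124 mm) 40 mm below.
- roller_riser (a joint): Height (m, up positive) of the section (0.4-0.8 kg) that carries the roller. Fixed frame with 3 round rungs 65 mm apart: 0 = lock on the lowest (start), 0.065 = middle, 0.130 = top; end stop 0.17. Unseated, it falls if let go. Rising, the lock meets the middle rung at 0.05 and is out above it by 0.09; it passes the top one at 0.155. A rung once passed cannot be passed back.
- roller_pawl (a joint): Angle (rad) of the gravity lock of the roller's section: a steel tongue 22 mm wide and 31 mm long, pivoted low on the section and pointing at the rungs (local +x), with a counterweight. 0 = level against its stop, as when seated; a rung pushes it down to about 1.1 as the section rises past, then it swings back to 0 by itself. No need to touch it.
- flat_riser (a joint): Height (m) of the sliding section of the other support, built alike but topped by a flat wooden bar (40 x 130 x 26 mm) instead of a roller, on the other half of the bench; 0 = on its lowest rung, where it must stay.
Not all that is in view belongs to the job. What is shaped like the part that bears roller_grip but turquoise is not meant.

How it is judged:
By the outcome, as a careful person would: the job done as asked, in the order asked, and still so for the second after the job is handed in, with the robot touching nothing.
It also fails if it takes over 32 s, if anything falls off the work surface, if the arm or the gripper's body presses on something with over 40 N, if the wrist force passes 120 N, or if a joint passes its speed limit or range.

### The arm

A 7-joint arm with a two-finger parallel gripper is mounted at the origin on the work surface. World frame = base frame: x ahead of the robot, y to its left, z up, the work surface at z = 0. Lengths are in m, angles in rad, forces in N, time in s.
With the tool pointing down it reaches from about 0.4 to 0.85 m from the base axis. Payload 10.4 kg.
Tool frame: the origin (TCP) lies midway between the tips of the shut fingers; the grasp point (between the pads) lies 19 mm behind it (manip.hold_point_z is the distance from the TCP to the grasp point, in m); z points along the fingers, y is the line along which they close (so a half turn about z gives the same grasp; the last joint's range is limited). The gripper opens to 85 mm and grips with 20 to 120 N. Pads are 22 mm wide; open, the fingers measure 114 mm over their backs; the gripper's body (76 mm by 85 mm) begins 54 mm behind the grasp point. The pads swing forward as they close: fully open they stand 13 mm farther back than shut.
Start: joints at [-1.359, 0.332, -0.065, 1.46, 0.022, 1.35, -0.088], TCP at [0.145, 0.608, 0.231] pointing down, gripper open.
Joint ranges: [-2.6, 2.6], [-0.5, 2.12], [-1.47, 1.34], [0.16, 2.42], [-1.27, 4.41], [0.06, 2.06], [-2.6, 2.6]. Speed limits (rad/s): [2.22, 2.22, 2.79, 2.79, 3.14, 3.14, 3.14].

### API

Orientations are given as a unit quaternion [x, y, z, w].
In Python, from workcell import manip, eyes, job gives the robot as it stands.
- The arm moves only by the shell command python3 -m crank 'ROWS' [FORCE]. ROWS is JSON, a list that holds one entry, the list of rows, each a list of 7 numbers: the finger opening in cm, from 0 to 8.54, then the shift along the world's x, y, z in cm, then the turn, a rotation vector about the world's x, y, z in degrees. In form: [[[hand, x, y, z, ax, ay, az], ...]]. A call has 1 to 20 rows; each row shifts and turns the commanded pose from where the row before left it; what a row does not reach is not made up. A row lasts 1/8 s, in which the tool goes at most 62.5 mm and 10.7 degrees, less where a joint would pass 70% of its speed; a pose out of reach is approached as far as the arm can. A call with a gripper value outside its range is refused whole. The fingers move at their own pace and stop on an object; FORCE is the grip in N (left out, the last holds). Time passes only in rows, so rows that do not move let the fingers close. It gives the time, the measured TCP pose, the force, the opening and the grip force at its end, in the units of the state.
- manip.get_obs(): the state, without advancing time (a new reading comes with each control period).
- eyes.camera(name): name is "scene" or "top"; returns (picture, depth): 480x640x3 uint8, red, green, blue; 480x640 float32, m along the optical axis (not along the pixel's ray), 0 where there is no reading.
- eyes.camera_params(name): a dict with "fx", "fy", "cx", "cy" (pixels), "dist" ([k1, k2, p1, p2, k3] as OpenCV has them; the pictures are not rectified), "world_from_camera" (4x4, takes a point from camera to world coordinates). Camera axes: x right, y down, z forward; pixel columns grow to the right and rows downward; lengths in m; the calibration is good to about 2 mm. A picture is of the moment at which its call begins. camera_params takes no time and is no camera call.
- job.hand_in(): hands the job in; it is judged then, once.
The state is a dict: "clock": time; "joint_pos": joint angles; "joint_velocities": joint speeds; "tau": joint torques, N m; "position": TCP position; "ee_rot": TCP orientation; "ft_force": force on the tool from outside, world axes, zero at the start; "torque": the same for the moment, N m; "grip_width": opening from 0.0 (shut) to 1.0 (fully open); "grasp_force": force on a finger pad.
Only numpy, scipy, OpenCV 4.12 (cv2) and the standard library are available. Lean on these libraries where they do the work, as an engineer would, in place of code of your own. Each camera call takes 0.05 s, during which the arm holds its last target. There are 200 camera calls.

## Working session

There is one attempt and no reset: what is moved stays moved. The work goes in short steps, Python scripts to look and compute and a shell command to move; the robot and the scene stay as the last step left them, time stands still between calls to the robot, and variables do not carry over. Pictures are saved under pics/ and viewed, at most 10 in all, crops included, and the job is handed in when it is done.

```bash
mkdir -p pics; ls; python3 - <<'E'
from workcell import manip, eyes, job
import cv2,numpy as np
o=manip.get_obs(); print(o['clock'],o['position'],o['ee_rot'],o['grip_width'])
for n in("scene","top"):
    p,d=eyes.camera(n); cv2.imwrite(f'pics/{n}0.png',p[:,:,::-1]); np.save(f'pics/{n}0.npy',d)
    print(n,eyes.camera_params(n))
E
```

```text
pics
0.0 [0.14533354 0.6074677  0.23053248] [ 1.17124807e-01  9.93116947e-01 -7.12307097e-04 -4.47562545e-05] 1.00014051264485
scene {'fx': 506.1478484928975, 'fy': 506.1478484928975, 'cx': 320.77768204651176, 'cy': 245.63409733797226, 'dist': array([-0.09877285,  0.        ,  0.        ,  0.        ,  0.        ]), 'world_from_camera': array([[ 0.8807444 ,  0.40455563, -0.24621952,  0.75121343],
       [ 0.47352421, -0.76104021,  0.44338766, -0.31989858],
       [-0.00800798, -0.5071021 , -0.86184879,  0.91643121],
       [ 0.        ,  0.        ,  0.        ,  1.        ]])}
top {'fx': 525.1131821230288, 'fy': 525.1131821230288, 'cx': 307.7449954125187, 'cy': 243.3323969798239, 'dist': array([-0.14061729,  0.        ,  0.        ,  0.        ,  0.        ]), 'world_from_camera': array([[ 0.01017592, -0.99274685,  0.11979211,  0.40412592],
       [-0.99955145, -0.0134731 , -0.02674651,  0.10218189],
       [ 0.02816648, -0.11946621, -0.99243865,  1.09964225],
       [ 0.        ,  0.        ,  0.        ,  1.        ]])}
```

View pics/scene0.png

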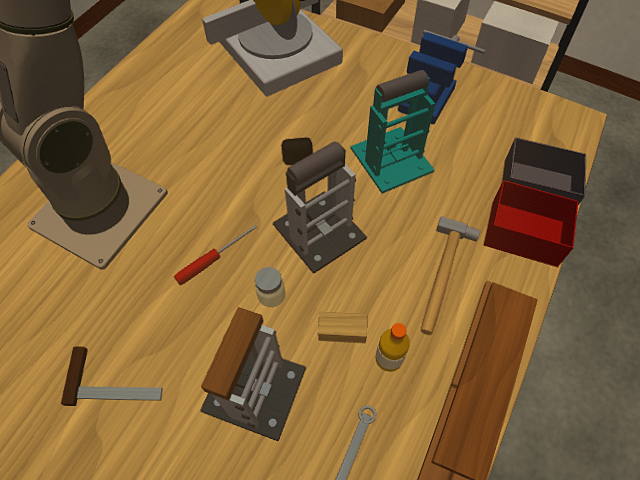

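View pics/top0.png

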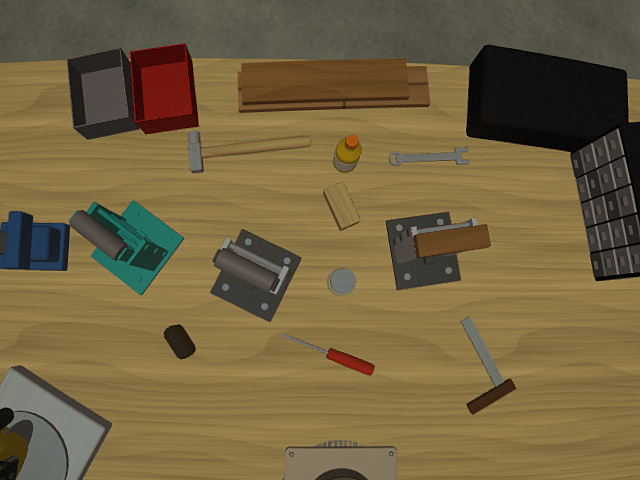

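The scene view shows the grey support with its roller at (316,165), the turquoise one at (403,85) and the flat-topped one at (233,350).

Things that could be mistaken for the target in the top view:
- the grey-frame roller at (248,270)
- the turquoise support's roller at (100,235)
- the dark loose cylinder at (180,342)
- the flat wooden bar at (452,241)

I choose (248,270), because it is a roller on a grey frame. Next I measure it and check it in a crop.

```bash
cat > h.py <<'E'
import cv2,numpy as np
from workcell import eyes
def cloud(n,d):
    c=eyes.camera_params(n); K=np.array([[c['fx'],0,c['cx']],[0,c['fy'],c['cy']],[0,0,1]])
    v,u=np.mgrid[0:480,0:640]
    r=cv2.undistortPoints(np.stack([u,v],-1).reshape(-1,1,2).astype(float),K,c['dist']).reshape(480,640,2)
    P=np.dstack([r,np.ones((480,640))])*d[...,None]
    T=c['world_from_camera']; return P@T[:3,:3].T+T[:3,3]
def roller(n,d,box,zc=.222):
    P=cloud(n,d); x0,x1,y0,y1=box; m=np.zeros((480,640),bool); m[y0:y1,x0:x1]=1
    m&=(d>0)&(P[...,2]>zc-.004)&(P[...,2]<zc+.03)
    q=P[m]; (c,s,a)=cv2.minAreaRect(q[:,:2].astype(np.float32))
    w,V=np.linalg.eigh(np.cov(q[:,:2].T)); ax=V[:,1]
    print(n,'n',m.sum(),'rect',c,s,'mean',q.mean(0),'zmax',np.percentile(q[:,2],98),'axis deg',np.degrees(np.arctan2(ax[1],ax[0]))%180)
    return m
E
python3 - <<'E'
from h import *
from workcell import manip
from scipy.spatial.transform import Rotation as R
for n,b in(("scene",(280,350,135,195)),("top",(205,300,235,300))):
    m=roller(n,np.load(f'pics/{n}0.npy'),b)
    im=cv2.imread(f'pics/{n}0.png')
    if n=="top":
        k=im[200:330,60:310].copy(); cv2.drawContours(k,cv2.findContours(m[200:330,60:310].astype(np.uint8),0,2)[0],-1,(0,255,0),1); cv2.imwrite('pics/crop.png',cv2.resize(k,None,fx=3,fy=3))
M=R.from_quat(manip.get_obs()['ee_rot']).as_matrix(); print('tool y heading',np.degrees(np.arctan2(M[1,1],M[0,1])))
E
```

```text
scene n 1171 rect (0.4650479853153229, 0.18065345287322998) (0.11350219696760178, 0.03542217239737511) mean [0.46765572 0.1737051  0.23403127] zmax 0.2417103577140586 axis deg 62.778730199515536
top n 1378 rect (0.4638415575027466, 0.18228545784950256) (0.11307745426893234, 0.03522982448339462) mean [0.46309048 0.1817515  0.2349902 ] zmax 0.24107135766420046 axis deg 64.38251071760621
tool y heading 76.54717304998798
```

View pics/crop.png

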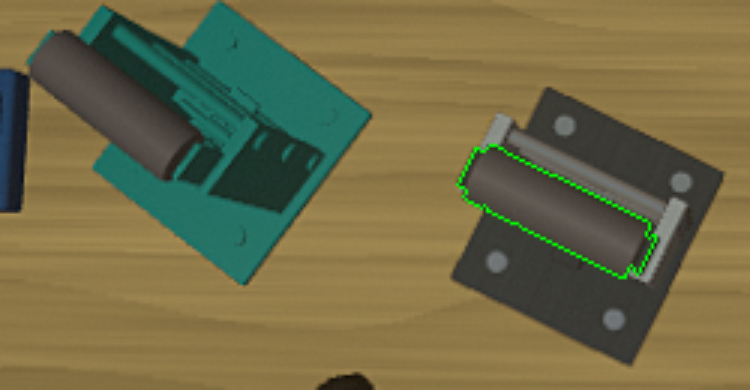

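The crop confirms that the outlined roller at (560,210) sits on the grey frame. The turquoise one on the left is excluded. The target centre is about (0.4645, 0.1815) with its axis at 64°, so the tool has to turn about -102.5° about z.

```bash
python3 -m crank '[[[8.5,0,0,4.5,0,0,0],[8.5,0,0,4.5,0,0,0],[8.5,0,0,4.5,0,0,0],[8.5,3.2,-4.26,0,0,0,-10.2],[8.5,3.2,-4.26,0,0,0,-10.2],[8.5,3.2,-4.26,0,0,0,-10.2],[8.5,3.2,-4.26,0,0,0,-10.2],[8.5,3.2,-4.26,0,0,0,-10.2],[8.5,3.2,-4.26,0,0,0,-10.2],[8.5,3.2,-4.26,0,0,0,-10.2],[8.5,3.2,-4.26,0,0,0,-10.2],[8.5,3.2,-4.26,0,0,0,-10.2],[8.5,3.2,-4.26,0,0,0,-10.2],[8.5,0,0,0,0,0,0],[8.5,0,0,0,0,0,0]]]' 30
cat > s.py <<'E'
from h import *
from workcell import manip
from scipy.spatial.transform import Rotation as R
o=manip.get_obs();M=R.from_quat(o['ee_rot']).as_matrix()
print('t',o['clock'],'pos',o['position'].round(4),'yhead',np.degrees(np.arctan2(M[1,1],M[0,1])),'tz',M[:,2].round(4),'F',o['ft_force'].round(1),'w',o['grip_width'],'g',o['grasp_force'],'j',np.round(o['joint_pos'],2))
E
python3 s.py
```

```text
clock: 1.98
position: [0.4651, 0.1823, 0.366]
ee_rot: [0.845, 0.534, -0.0, -0.0]
ft_force: [-0.8, 0.0, 0.0]
grip_width: 0.993
grasp_force: 0.0
t 1.975 pos [0.4651 0.1823 0.366 ] yhead -25.392456464396396 tz [-6.e-04 -0.e+00 -1.e+00] F [-0.8  0.   0. ] w 0.9925643563088843 g 0.0 j [-0.88 -0.    0.42  1.57  0.    1.58 -0.91]
```

```bash
python3 -m crank '[[[8.5,0,0,-4,0,0,-0.6],[8.5,0,0,-4,0,0,0],[8.5,0,0,-3,0,0,0],[8.5,0,0,-2,0,0,0],[8.5,0,0,-2,0,0,0],[8.5,0,0,-1.5,0,0,0],[8.5,0,0,0,0,0,0],[8.5,0,0,0,0,0,0]]]'; python3 - <<'E'
from h import *
p,d=eyes.camera("scene"); cv2.imwrite('pics/g1.png',cv2.resize(p[100:300,220:420,::-1],None,fx=3,fy=3))
E
```

```text
clock: 2.98
position: [0.4656, 0.1823, 0.202]
ee_rot: [0.848, 0.53, 0.0, 0.0]
ft_force: [-0.1, 0.1, 0.4]
grip_width: 0.993
grasp_force: 0.0
```

View pics/g1.png

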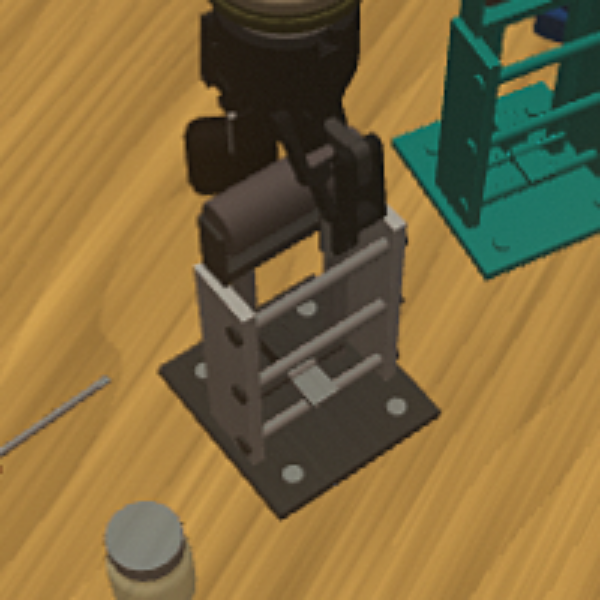

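The fingers straddle the roller with one on each side (front finger at (345,190)), clear of the frame. The lock tongue rests on the lowest rung at (315,385). Closing now.

```bash
python3 -m crank '[[[3,0,0,0,0,0,0],[3,0,0,0,0,0,0],[3,0,0,0,0,0,0],[3,0,0,0,0,0,0],[3,0,0,0,0,0,0],[3,0,0,0,0,0,0],[3,0,0,0,0,0,0],[3,0,0,0,0,0,0]]]' 60
```

```text
clock: 4.03
position: [0.4635, 0.183, 0.2019]
ee_rot: [0.848, 0.53, -0.001, -0.001]
ft_force: [-13.4, 1.0, 11.6]
grip_width: 0.407
grasp_force: 58.6
```

```bash
python3 -m crank '[[[3,-0.2,0.1,0,0,0,0],[3,0,0,0,0,0,0],[3,0,0,0.5,0,0,0],[3,0,0,0.5,0,0,0],[3,0,0,0.5,0,0,0],[3,0,0,0.5,0,0,0],[3,0,0,0,0,0,0]]]'
```

```text
clock: 4.9
position: [0.4634, 0.183, 0.2213]
ee_rot: [0.848, 0.53, 0.0, 0.0]
ft_force: [4.3, 0.8, -7.3]
grip_width: 0.402
grasp_force: 60.5
```

```bash
python3 -m crank '[[[3,0,0,0.6,0,0,0],[3,0,0,0.6,0,0,0],[3,0,0,0.6,0,0,0],[3,0,0,0.6,0,0,0],[3,0,0,0.6,0,0,0],[3,0,0,0.6,0,0,0],[3,0,0,0.6,0,0,0],[3,0,0,0.6,0,0,0],[3,0,0,0.6,0,0,0],[3,0,0,0.6,0,0,0],[3,0,0,0.6,0,0,0],[3,0,0,0.6,0,0,0],[3,0,0,0.7,0,0,0],[3,0,0,0,0,0,0],[3,0,0,0,0,0,0],[3,0,0,0,0,0,0]]]'; python3 - <<'E'
from h import *
p,d=eyes.camera("scene"); cv2.imwrite('pics/g2.png',cv2.resize(p[100:300,220:420,::-1],None,fx=3,fy=3))
E
```

```text
clock: 6.9
position: [0.4634, 0.1829, 0.2999]
ee_rot: [0.848, 0.53, -0.0, 0.0]
ft_force: [5.9, 2.0, -7.5]
grip_width: 0.403
grasp_force: 61.4
```

View pics/g2.png

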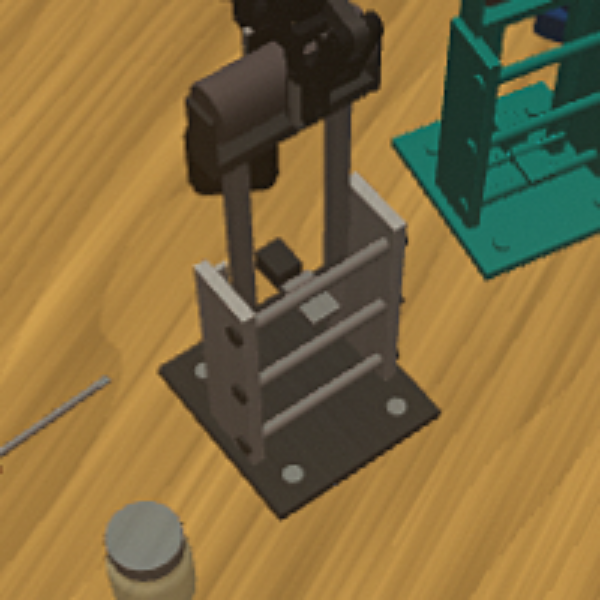

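The tongue at (320,305) is level and sits between the middle and top rungs. Now lowering gently, about 3 cm first and then feeling for contact.

```bash
python3 -m crank '[[[3,0,0,-0.4,0,0,0],[3,0,0,-0.4,0,0,0],[3,0,0,-0.4,0,0,0],[3,0,0,-0.4,0,0,0],[3,0,0,-0.4,0,0,0],[3,0,0,-0.4,0,0,0],[3,0,0,-0.3,0,0,0],[3,0,0,-0.2,0,0,0],[3,0,0,-0.1,0,0,0],[3,0,0,0,0,0,0],[3,0,0,0,0,0,0]]]'; python3 -m crank '[[[3,0,0,-0.1,0,0,0],[3,0,0,-0.1,0,0,0],[3,0,0,0,0,0,0],[3,0,0,0,0,0,0]]]'
```

```text
clock: 8.32
position: [0.4634, 0.1829, 0.2701]
ee_rot: [0.848, 0.53, -0.0, 0.0]
ft_force: [5.8, 2.7, -7.8]
grip_width: 0.405
grasp_force: 61.5
clock: 8.82
position: [0.4634, 0.1829, 0.2681]
ee_rot: [0.848, 0.53, -0.0, 0.0]
ft_force: [4.4, 2.9, -8.0]
grip_width: 0.402
grasp_force: 61.5
```

```bash
python3 -m crank '[[[3,0,0,-0.1,0,0,0],[3,0,0,0,0,0,0],[3,0,0,0,0,0,0]]]'; python3 -m crank '[[[3,0,0,-0.05,0,0,0],[3,0,0,0,0,0,0],[3,0,0,0,0,0,0]]]';python3 -m crank '[[[3,0,0,-0.05,0,0,0],[3,0,0,0,0,0,0],[3,0,0,0,0,0,0]]]'
```

```text
clock: 9.2
position: [0.4634, 0.183, 0.2675]
ee_rot: [0.848, 0.53, 0.0, -0.0]
ft_force: [3.0, 2.7, -4.2]
grip_width: 0.404
grasp_force: 61.9
clock: 9.57
position: [0.4634, 0.183, 0.2673]
ee_rot: [0.848, 0.53, 0.0, -0.0]
ft_force: [0.9, 1.5, 2.5]
grip_width: 0.403
grasp_force: 62.2
clock: 9.95
position: [0.4634, 0.183, 0.2671]
ee_rot: [0.848, 0.53, 0.0, -0.0]
ft_force: [-1.8, 1.0, 6.5]
grip_width: 0.405
grasp_force: 62.9
```

It is seated: the load has gone to the rung at a rise of 65 mm. Releasing and withdrawing straight up.

```bash
python3 -m crank '[[[4.2,0,0,0,0,0,0],[5,0,0,0,0,0,0],[6.5,0,0,0,0,0,0],[8.5,0,0,0,0,0,0],[8.5,0,0,0,0,0,0],[8.5,0,0,0,0,0,0],[8.5,0,0,0,0,0,0],[8.5,0,0,0,0,0,0]]]'; python3 -m crank '[[[8.5,0,0,1,0,0,0],[8.5,0,0,1,0,0,0],[8.5,0,0,2,0,0,0],[8.5,0,0,3,0,0,0],[8.5,0,0,3,0,0,0],[8.5,0,0,2,0,0,0],[8.5,0,0,0,0,0,0],[8.5,0,0,0,0,0,0]]]'; python3 - <<'E'
from h import *
p,d=eyes.camera("scene"); roller("scene",d,(265,350,90,195),.287)
cv2.imwrite('pics/g3.png',cv2.resize(p[80:460,180:450,::-1],None,fx=1.5,fy=1.5))
E
```

```text
clock: 10.95
position: [0.4634, 0.1829, 0.2663]
ee_rot: [0.848, 0.53, 0.0, 0.0]
ft_force: [0.7, -1.0, 0.5]
grip_width: 0.996
grasp_force: 0.0
clock: 11.95
position: [0.4632, 0.1828, 0.3858]
ee_rot: [0.848, 0.53, -0.0, 0.0]
ft_force: [-0.1, 0.8, -0.3]
grip_width: 0.997
grasp_force: 0.0
scene n 1331 rect (0.46621572971343994, 0.18064065277576447) (0.11518590897321701, 0.03575873747467995) mean [0.46871074 0.17423446 0.29848146] zmax 0.3061169739346772 axis deg 62.881649953908514
```

View pics/g3.png

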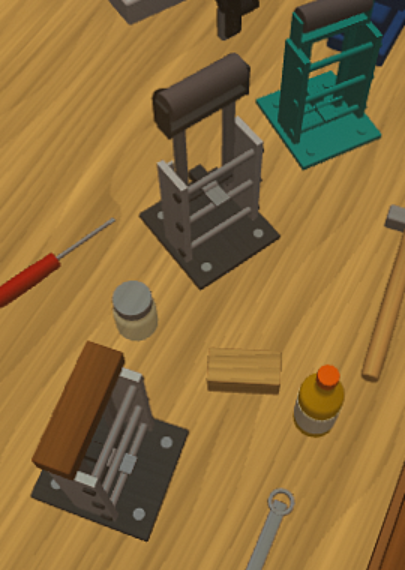

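The roller at (203,92) is up 64.4 mm by depth, and the tongue at (215,193) rests on the middle rung. The gripper is clear, and the flat support is unchanged.

```bash
python3 -c "
from workcell import job; print(job.hand_in())"
```

```text
the job is handed in; nothing more can be done
None
```

I lifted the roller-topped support past its middle rung, lowered it until the lock seated there (about 65 mm up) and let go, leaving the flat-topped support untouched. The job is handed in at about 12 s, with the gripper clear of everything.

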